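# Find the lamp sleeve that fits the stud and show it to the video camera

### The arm

A 6-joint arm with a two-finger parallel gripper is mounted at the origin on a cart in front of the work surface, level with it; the furniture and walls round the work are solid. World frame = base frame: x ahead of the robot, y to its left, z up, the work surface at z = 0. Lengths are in mm, angles in rad, forces in N, time in s.
With the tool pointing down it reaches from about 300 to 775 mm from the base axis. Payload 14.6 kg.
Tool frame: the origin (TCP) lies between the finger pads; the fingertips stand manip.tip_reach ahead of it and the grasp point (between the pads) lies 5 mm behind it (manip.tip_reach is the distance from the TCP to the fingertips, in mm); z points along the fingers, y is the line along which they close (so a half turn about z gives the same grasp; the last joint's range is limited). The gripper opens to 94 mm and grips with 3 to 60 N. Pads are 16 mm wide; open, the fingers measure 119 mm over their backs; the gripper's body (75 mm by 177 mm) begins 78 mm behind the grasp point.
Start: joints at [1.134, 0.3, 1.521, -0, 1.321, -0.067], TCP at [198.783, 512.811, 219.446] pointing down, gripper open.
Joint ranges: [-3.03, 3.03], [-0.79, 2.21], [0.23, 2.52], [-1.04, 4.18], [0, 3.07], [-2.55, 2.55]. Speed limits (rad/s): [2.22, 2.22, 2.57, 3.14, 3.14, 3.14].

### API

Orientations are given as [roll, pitch, yaw] about the fixed x, y, z axes, in that order (R = Rz(yaw) Ry(pitch) Rx(roll)).
In Python, from cell import manip gives the robot as it stands. The module is installed in compiled form; this text tells all that it offers.
- The arm moves only by the shell command python3 -m creep 'ROWS' [FORCE]. ROWS is JSON, a list of rows, each a list of 3 entries, a list of its own where there are three numbers: the opening, from -1 (shut) to 1 (fully open), then the shift along the tool's x, y, z in cm, then the turn about the tool's z in units of 5 degrees (1.0 is 5 degrees). In form: [[grip, [tx, ty, tz], roll], ...]. A call has 1 to 12 rows; each row is the pose to reach, as a shift and turn from the pose commanded when the call began, along the tool's axes at that moment; what a row does not reach only later rows make up. A row lasts 1/10 s, in which the tool goes at most 50 mm and 8.59 degrees, less where a joint would pass 70% of its speed; a pose out of reach is approached as far as the arm can. A call with a gripper value outside its range is refused whole. The fingers move at their own pace and stop on an object; FORCE is the grip in N (left out, the last holds). Time passes only in rows, so rows that repeat a pose let the fingers close. It gives the time, the measured TCP pose, the force, the opening and the grip force at its end, in the units of the state.
- manip.read_state(): the state, without advancing time (a new reading comes with each control period).
- manip.camera(name): name is "scene" or "top" or "wrist"; returns the picture (400x640x3 uint8, red, green, blue); there is no depth.
- manip.camera_params(name): a dict with "fovy" (degrees; the focal length in pixels is half the picture's height over the tangent of half this angle, whatever the lens; pixels are square), "cx", "cy" (the principal point, pixels), "k1" (the pictures are not rectified: a ray, as slopes to the right and down, at radius r is drawn at 1 + k1 r^2 times it, then the intrinsics apply), "origin" and "attitude" of the camera in the world. Camera axes: x right, y down, z forward; pixel columns grow to the right and rows downward; lengths in mm; the calibration is good to about 2 mm. A picture is of the moment at which its call begins: read the wrist's pose just before it. camera_params takes no time and is no camera call; for the wrist camera it gives the pose at the moment of the call.
- manip.sign_off(): hands the job in; it is judged then, once.
The state is a dict: "clock": time; "joints": joint angles; "qd": joint speeds; "effort": joint torques, N m; "eef_pos": TCP position; "eef_rot": TCP orientation; "wrist_force": force on the tool from outside, world axes, zero at the start; "moment": the same for the moment, N m; "finger_gap": finger opening in mm; "finger_force": force on a finger pad.
Only numpy, scipy, OpenCV 4.12 (cv2) and the standard library are available. Lean on these libraries where they do the work, as an engineer would, in place of code of your own. Each camera call takes 0.05 s, during which the arm holds its last target. There are 200 camera calls.

### The job

Only one of the three brass sleeves, alike outside, fits the stud of the lamp's table base: find it by sliding it down over the stud until its flange sits on the shoulder, without forcing one that will not go, then draw it off again and show it to your colleague, who wants to order more of them, on the video camera. Hold it up in the air straight in front of the lens with its flange end about 15 cm from the glass and facing it squarely, so that the camera looks right into the bore, and finish while still holding it there, steady. The two sleeves that do not fit must end standing upright on the table, clear of the base; keep hand and sleeves off the camera and its tripod, and do not disturb the two bottles and the tape roll.

Things in the scene. Friction and masses are not known exactly. Their poses are not given: they have to be found in the camera images.
- sleeve_a: one of three brass sleeves, alike outside: tube 28 mm wide, 50 mm tall, flange 36 mm wide and 5 mm thick at its lower end, about 140 g; starts upright, flange down, 80 mm or more from the others. Through bore 19, 13 or 10 mm; only the 19 mm one goes over the stud; which has it is not told: look or try. Origin: centre of the flange face (underside); z along the bore to the plain end
- sleeve_b: one of three brass sleeves, alike outside: tube 28 mm wide, 50 mm tall, flange 36 mm wide and 5 mm thick at its lower end, about 140 g; starts upright, flange down, 80 mm or more from the others. Through bore 19, 13 or 10 mm; only the 19 mm one goes over the stud; which has it is not told: look or try. Origin: centre of the flange face (underside); z along the bore to the plain end
- sleeve_c: one of three brass sleeves, alike outside: tube 28 mm wide, 50 mm tall, flange 36 mm wide and 5 mm thick at its lower end, about 140 g; starts upright, flange down, 80 mm or more from the others. Through bore 19, 13 or 10 mm; only the 19 mm one goes over the stud; which has it is not told: look or try. Origin: centre of the flange face (underside); z along the bore to the plain end
- sleeve_a_top (a point): centre of the plain upper end of sleeve_a, 50 mm from its origin along z
- sleeve_b_top (a point): centre of the plain upper end of sleeve_b, 50 mm from its origin along z
- sleeve_c_top (a point): centre of the plain upper end of sleeve_c, 50 mm from its origin along z
- lamp_base: dark steel lamp base, fixed: square plate 110 x 110 x 12 mm; from its middle a conical boss (42 mm wide below, 34 mm at the top) rises 10 mm to a flat shoulder, and on that stands the upright bright steel stud, 16 mm in diameter, 40 mm tall, top edge chamfered 2.5 mm, with a shallow ring groove. Origin: centre of the plate's underside, z up; the stud's axis is on z
- stud_shoulder (a point): centre of the shoulder at the foot of the stud, 22 mm above the table: a fitting sleeve's flange comes to rest at this height, the stud then reaching 40 mm up its bore
- stud_top (a point): centre of the stud's top, 62 mm above the table; a sleeve that does not fit stops here
- camera_head: video camera, fixed on the tripod: grey box 64 mm wide, 44 high, 30 deep, black front, lens barrel 29 mm wide. It faces roughly toward the robot, looking up at 50 degrees above level. Origin: centre of the lens glass, 110 mm above the table; z: viewing direction, straight out of the lens (150 mm in front of the glass is 0, 0, 0.15); y: level, along the width; x: image up
- tripod: small black table tripod that carries the camera, fixed, beyond the sleeves; three feet about 50 mm from its middle, 70 mm tall; origin: between the feet, on the table; the camera faces its -x, lens 10 mm behind the origin's vertical
- medium_bottle: white plastic bottle with a grey cap, 39 mm in diameter, 94 mm tall, a bystander; origin: centre of its underside
- needle_bottle: white needle-nosed bottle, 32 mm in diameter, 135 mm tall, a bystander; origin: centre of its underside
- tape_roll: roll of tan masking tape lying flat, 100 mm across, 25 mm tall, a bystander; origin: centre of its underside
There are look-alikes about, which are no part of the job. What is shaped like the sleeve_b but pink or red is not meant.

How it is judged:
By the outcome, as a careful person would: the job done as asked, in the order asked, and still so for the second after the job is handed in, while the arm keeps its last pose, push and grip.
It also fails if it takes over 72 s, if anything falls off the work surface, if the arm or the gripper's body presses on something with over 40 N, if the wrist force passes 120 N, or if a joint passes its speed limit or range.

## Working session

There is one attempt and no reset: what is moved stays moved. The work goes in short steps, Python scripts to look and compute and a shell command to move; the robot and the scene stay as the last step left them, time stands still between calls to the robot, and variables do not carry over. Pictures are saved under pics/ and viewed, at most 10 in all, crops included, and the job is handed in when it is done.

```bash
mkdir -p pics; python3 - <<'E'
from cell import manip
import cv2,numpy as np
s=manip.read_state();print(s,manip.tip_reach)
ims=[]
for n in["scene","top","wrist"]:
    print(n,manip.camera_params(n)); im=manip.camera(n); cv2.imwrite(f"pics/{n}0.png",im[:,:,::-1])
E
```

```text
{'clock': 0.0, 'joints': array([ 1.13441620e+00,  3.00484260e-01,  1.52160894e+00,  1.12330167e-06,
        1.32068237e+00, -6.66003396e-02]), 'qd': array([ 8.96713835e-04, -4.39534811e-05, -4.92816940e-04, -9.71306495e-04,
        9.45830652e-04,  1.60109915e-03]), 'effort': array([-9.05595675e-05, -5.31807411e+01, -3.52734840e+01,  7.07485923e-02,
        2.43849086e-02, -1.08827867e-04]), 'eef_pos': array([198.67070016, 512.59226878, 218.86731231]), 'eef_rot': array([-3.14041242e+00, -7.98105297e-05,  2.77181254e+00]), 'wrist_force': array([ 0.28073741, -0.03941832, -0.86246531]), 'moment': array([-0.00602919, -0.03573812,  0.00863776]), 'finger_force': 0.0, 'finger_gap': 93.81402363692507} 14.0
scene {'fovy': 48.28949987638968, 'cx': 322.3979482868971, 'cy': 195.83471345516065, 'k1': 0.03812378922029243, 'origin': array([ 213.29094475, -581.72151802,  767.6623091 ]), 'attitude': array([-2.34169575,  0.00414361, -0.61207871])}
top {'fovy': 43.424421770140455, 'cx': 326.06654472453124, 'cy': 200.3699802298812, 'k1': -0.00023406379394102285, 'origin': array([4.05383828e+02, 3.19108470e-02, 1.24138312e+03]), 'attitude': array([-2.97284628, -0.00919675, -1.56688011])}
wrist {'fovy': 64.59505083464494, 'cx': 316.65139167483363, 'cy': 199.38281358565473, 'k1': -0.04467106057296178, 'origin': array([128.66508741, 538.84535122, 384.05814162]), 'attitude': array([2.88135986e+00, 1.53125523e-03, 1.20012508e+00])}
```

View pics/top0.png

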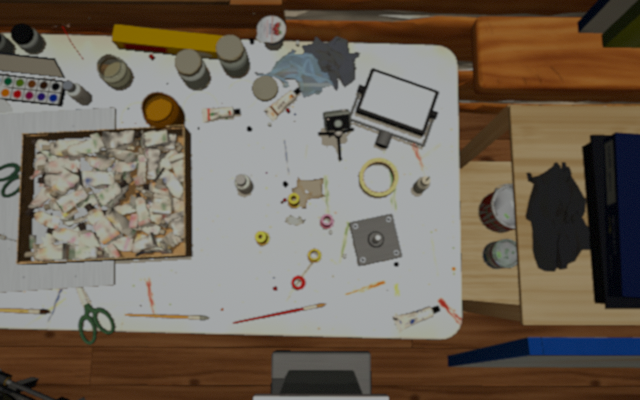

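View pics/scene0.png

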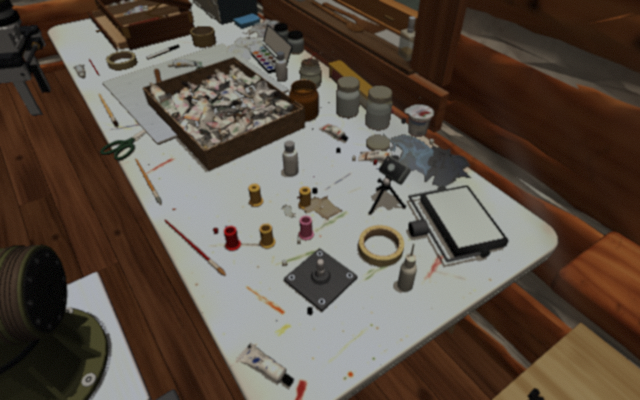

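The top view shows the brass sleeves near (262,238), (293,199) and (314,255). Red and pink decoys are at (298,283) and (326,221), the base stud at (376,239), and the camera at (337,125). The scene view shows the sleeves at about (255,195), (305,197) and (266,235), and the stud at (321,270).

```bash
cat > h.py <<'E'
from cell import manip
import cv2,numpy as np
from scipy.spatial.transform import Rotation as R
def K(p): 
    f=200/np.tan(np.radians(p['fovy'])/2); return f
def ray(p,uv):
    f=K(p); d=(np.array(uv,float)-[p['cx'],p['cy']])/f; s=d.copy()
    for _ in range(20): s=d/(1+p['k1']*(s@s))
    v=R.from_euler('xyz',p['attitude']).as_matrix()@np.array([s[0],s[1],1]); return np.array(p['origin'],float),v/np.linalg.norm(v)
def proj(p,X):
    c=R.from_euler('xyz',p['attitude']).as_matrix().T@(np.array(X,float)-p['origin']); s=c[:2]/c[2]
    return s*(1+p['k1']*(s@s))*K(p)+[p['cx'],p['cy']]
def plane(p,uv,z):
    o,d=ray(p,uv); return o+d*(z-o[2])/d[2]
def tri(obs):
    A=np.zeros((3,3));b=np.zeros(3);L=[]
    for p,uv in obs:
        o,d=ray(p,uv);M=np.eye(3)-np.outer(d,d);A+=M;b+=M@o;L.append((o,d))
    X=np.linalg.solve(A,b); return X,[round(float(np.linalg.norm(np.cross(X-o,d))),1) for o,d in L]
E
python3 - <<'E'
from h import *
for n in["top","scene"]:
    p=manip.camera_params(n); im=cv2.imread(f"pics/{n}0.png"); h=cv2.cvtColor(im,cv2.COLOR_BGR2HSV)
    m=cv2.inRange(h,(12,120,60),(35,255,255))
    k,l,s,c=cv2.connectedComponentsWithStats(m)
    for i in range(1,k):
        x,y,w,hh,a=s[i]
        if 30<a<900 and 230<x<420 and 150<y<300: print(n,s[i],c[i].round(1),plane(p,c[i],50).round(0),plane(p,c[i],25).round(0))
t=cv2.imread("pics/top0.png");s=cv2.imread("pics/scene0.png")
a=[cv2.resize(t[y-14:y+14,x-14:x+14],(260,260),interpolation=cv2.INTER_CUBIC) for x,y in[(262,238),(293,199),(314,255)]]
b=[cv2.resize(s[y-20:y+20,x-20:x+20],(260,260),interpolation=cv2.INTER_CUBIC) for x,y in[(255,195),(305,197),(266,235)]]
cv2.imwrite("pics/z1.png",np.vstack([np.hstack(a),np.hstack(b)]))
t2=cv2.resize(t[90:280,300:440],None,fx=3,fy=3,interpolation=cv2.INTER_CUBIC)
s2=cv2.resize(s[140:320,270:430],None,fx=2.3,fy=2.3,interpolation=cv2.INTER_CUBIC)
H=max(len(t2),len(s2));pad=lambda i:np.vstack([i,np.zeros((H-len(i),i.shape[1],3),np.uint8)])
cv2.imwrite("pics/z2.png",np.hstack([pad(t2),pad(s2)]))
p=manip.camera_params("top")
for X in[[350,0,0],[400,0,0],[350,100,0]]: print(proj(p,X))
E
```

```text
top [288 193  11  15 115] [293.4 200.1] [609.  68.  50.] [613.  70.  25.]
top [256 232  13  13 131] [261.7 237.7] [518. 142.  50.] [520. 145.  25.]
top [308 249  13  13  73] [314.  255.7] [476.  18.  50.] [477.  18.  25.]
scene [249 184  14  22 187] [254.9 195.1] [509. 117.  50.] [520. 141.  25.]
scene [299 187  12  22 152] [304.6 196.6] [601.  46.  50.] [614.  68.  25.]
scene [260 224  15  24 217] [266.5 236.1] [469.  -7.  50.] [478.  13.  25.]
scene [370 258  14   7  34] [375.9 262.1] [ 613. -193.   50.] [ 627. -179.   25.]
[321.26829205 309.17444592]
[321.3816574  288.18201831]
[279.8795717  309.02591795]
```

View pics/z1.png

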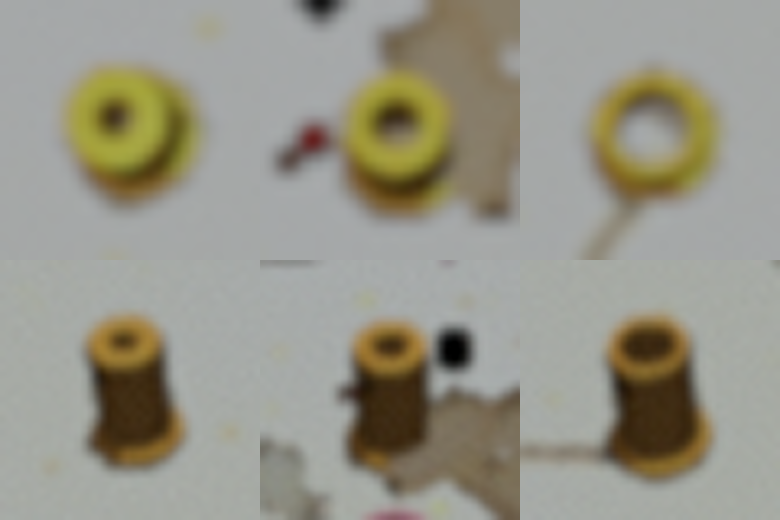

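View pics/z2.png

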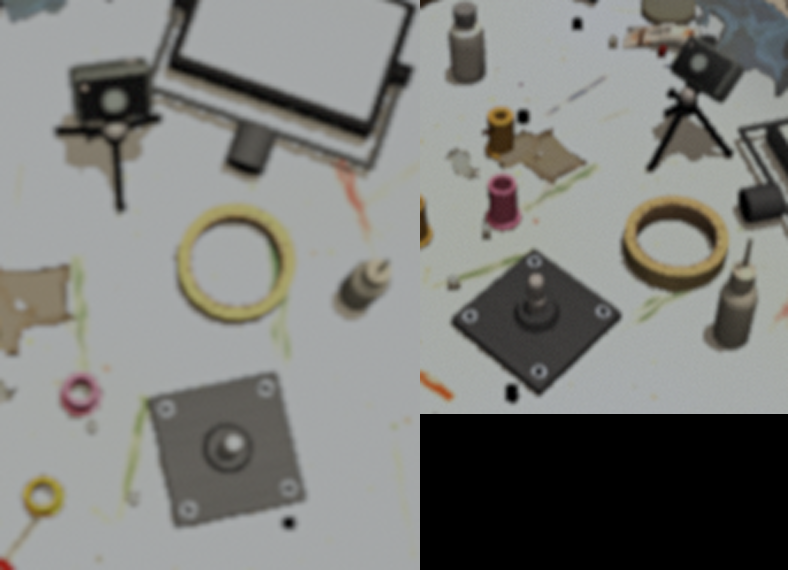

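The magnified crop settles the bore question: the sleeve at top (314,255) has clearly the widest bore, and the other two are narrow. The second crop shows the stud tip at top (378,237) and scene (321,262), and the lens at top (338,123) and scene (391,167).

```bash
python3 - <<'E'
from h import *
t=manip.camera_params("top");s=manip.camera_params("scene")
for n,a,b in[("sleeveTop",(314.2,254.7),(265.5,227.5)),("studTip",(377.7,237),(320.7,261.3)),("lens",(337.7,123),(391.1,166.7)),("sleeve2Top",(261.7-1.2,236.6),(254,193-4.5))]:
    print(n,tri([(t,a),(s,b)]),plane(t,a,0 if 0 else {'sleeveTop':50,'studTip':62,'lens':110,'sleeve2Top':50}[n]).round(1))
for a in[(303,121),(335,121)]:pass
# camera box edges in top view: back-top edge & front-bottom
for a,b,z in[((300+70/3,90+67/3),(300+149/3,90+60/3),140),((300+75/3,90+125/3),(300+152/3,90+120/3),90)]:
    v=plane(t,b,z)-plane(t,a,z);print('edge dir deg',np.degrees(np.arctan2(v[1],v[0])),np.linalg.norm(v))
st=manip.read_state();Rt=R.from_euler('xyz',st['eef_rot']).as_matrix();print(Rt.round(3))
E
```

```text
sleeveTop (array([479.03525933,  17.08964542,  48.30624097]), [0.9, 0.9]) [478.1  17.4  50. ]
studTip (array([ 520.31690722, -132.59169106,   58.29579875]), [0.5, 0.5]) [ 519.5 -132.    62. ]
lens (array([783.47102667, -36.3192207 , 107.41198519]), [0.1, 0.1]) [782.6 -36.2 110. ]
sleeve2Top (array([521.51085277, 146.03938614,  41.8472589 ]), [0.5, 0.5]) [520.3 145.2  50. ]
edge dir deg -84.29545681673501 60.73105458048806
edge dir deg -85.75223963733403 61.32746537078924
[[-0.932  0.361 -0.   ]
 [ 0.361  0.932 -0.001]
 [ 0.    -0.001 -1.   ]]
```

```bash
python3 -m creep '[[0.4,[-43.9,-36.1,5.0],-5.2],[0.4,[-43.9,-36.1,5.0],-5.2],[0.4,[-43.9,-36.1,5.0],-5.2],[0.4,[-43.9,-36.1,5.0],-5.2],[0.4,[-43.9,-36.1,5.0],-5.2],[0.4,[-43.9,-36.1,5.0],-5.2],[0.4,[-43.9,-36.1,5.0],-5.2],[0.4,[-43.9,-36.1,5.0],-5.2],[0.4,[-43.9,-36.1,5.0],-5.2],[0.4,[-43.9,-36.1,5.0],-5.2],[0.4,[-43.9,-36.1,5.0],-5.2],[0.4,[-43.9,-36.1,5.0],-5.2]]' 15
python3 - <<'E'
from h import *
st=manip.read_state();print(st['eef_pos'],st['eef_rot'],st['finger_gap'],np.abs(st['qd']).max())
p=manip.camera_params("wrist");im=manip.camera("wrist");cv2.imwrite("pics/w1.png",im[:,:,::-1])
np.save("w1.npy",p,allow_pickle=True)
print(p)
for X in[[478,17,48],[520,-132,60],[783,-36,108]]:print(proj(p,X))
E
```

```text
clock: 1.35
eef_pos: [478.5, 14.7, 169.0]
eef_rot: [-3.141, -0.0, -3.059]
wrist_force: [0.4, 0.9, 0.3]
finger_gap: 65.7
finger_force: 0.0
[478.46077354  14.66635625 168.99650552] [-3.14144304e+00 -3.46745197e-04 -3.05947648e+00] 65.68156917737795 0.523765674729376
{'fovy': 64.59505083464494, 'cx': 316.65139167483363, 'cy': 199.38281358565473, 'k1': -0.04467106057296178, 'origin': array([403.59870268,   7.50654716, 334.12788017]), 'attitude': array([2.88176048e+00, 1.76556088e-04, 1.65202068e+00])}
[320.36989546 198.2059662 ]
[157.66259313 232.31646526]
[245.45453572 491.39712688]
```

View pics/w1.png

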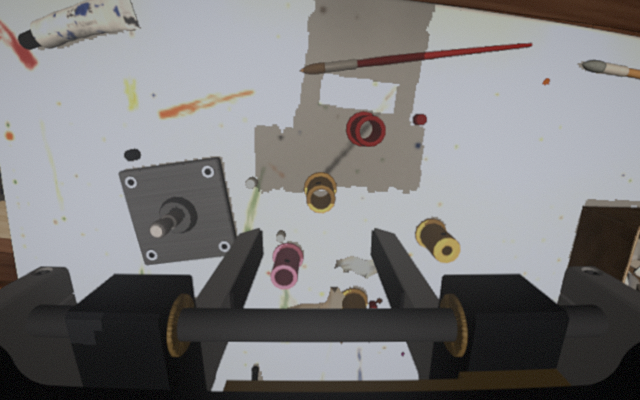

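The wrist view shows the wide-bore sleeve with its top at about (321,197) and its bore showing the table. The stud tip is at (158,229). Both agree with the predictions to within 3 px.

```bash
python3 - <<'E'
from h import *
st=manip.read_state();print(st['eef_pos'],st['eef_rot'])
p=manip.camera_params("wrist");im=manip.camera("wrist")[:,:,::-1].copy()
t=manip.camera_params("top");s=manip.camera_params("scene")
h=cv2.cvtColor(im,cv2.COLOR_BGR2HSV)
m=cv2.inRange(h,(12,110,120),(35,255,255))[165:225,295:350]
k,l,ss,c=cv2.connectedComponentsWithStats(m);print(ss[1:],(c[1:]+[295,165]).round(1))
cr=cv2.resize(im[165:225,290:350],(480,480),interpolation=cv2.INTER_CUBIC)
cr2=cv2.resize(im[205:250,135:195],(640,480),interpolation=cv2.INTER_CUBIC)
cv2.imwrite("pics/w2.png",np.hstack([cr,cr2])[:, :][:, :]) if 0 else cv2.imwrite("pics/w2.png",cv2.resize(np.hstack([cr,cr2]),(784,336)))
np.save("w2.npy",{k:v for k,v in p.items()},allow_pickle=True)
E
```

```text
[479.58664246  12.59954322 168.62956336] [-3.14080331e+00 -4.18969012e-04 -3.06059183e+00]
[[ 12   7  31  40 362]] [[322.3 190.3]]
```

View pics/w2.png

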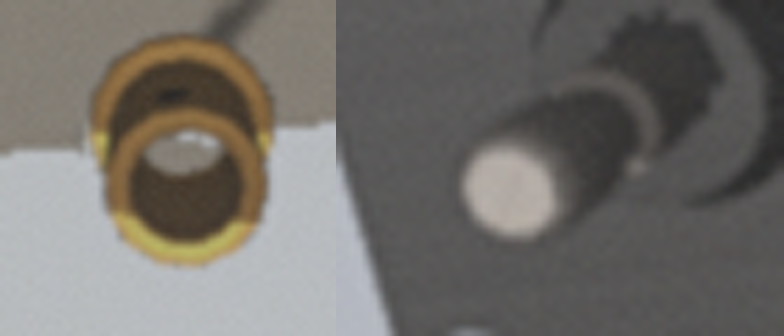

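The close crop shows the sleeve's top ring centred at (322.7,197.9) and the stud's top at (158.1,229.9).

```bash
python3 - <<'E'
from h import *
p=np.load("w2.npy",allow_pickle=True).item();t=manip.camera_params("top");s=manip.camera_params("scene")
for n,w,a,b,z in[("sleeve",(322.7,197.9),(314.2,254.7),(265.5,227.5),50),("stud",(158.1,229.9),(377.7,237),(320.7,261.3),62)]:
    print(n,tri([(p,w),(t,a),(s,b)]),tri([(p,w),(s,b)])[0],[plane(q,u,z).round(1) for q,u in((p,w),(t,a),(s,b))])
st=manip.read_state();Rt=R.from_euler('xyz',st['eef_rot']).as_matrix();print(Rt.round(3))
E
```

```text
sleeve (array([478.85903726,  17.05360001,  48.24227752]), [0.4, 0.8, 1.1]) [479.24195921  16.90632605  48.12411815] [array([478. ,  16.9,  50. ]), array([478.1,  17.4,  50. ]), array([479.3,  15.4,  50. ])]
stud (array([ 519.5832101 , -133.20033527,   59.31221857]), [1.1, 0.9, 0.8]) [ 519.34252325 -133.79873747   59.67590432] [array([ 517.5, -132.5,   62. ]), array([ 519.5, -132. ,   62. ]), array([ 519.2, -135.1,   62. ])]
[[-0.997 -0.08  -0.001]
 [-0.08   0.997 -0.   ]
 [ 0.001 -0.    -1.   ]]
```

```bash
python3 -m creep '[[0.4,[0,0,4],0],[0.4,[0,0,7],0],[0.4,[0,0,7],0],[0.4,[0,0,7],0]]'; python3 -c "
from cell import manip
s=manip.read_state();print(s['eef_pos'],s['eef_rot'],abs(s['qd']).max())"
```

```text
clock: 1.85
eef_pos: [477.7, 18.0, 100.2]
eef_rot: [3.142, -0.0, -3.057]
wrist_force: [-0.5, 0.2, 0.5]
finger_gap: 65.5
finger_force: 0.0
[477.65848934  18.02421387 100.20934278] [ 3.14150813e+00 -3.07338448e-04 -3.05702861e+00] 0.02760874021616126
```

```bash
python3 -m creep '[[0.4,[-0.05,-0.1,3.5],0],[0.4,[-0.05,-0.1,6.0],0],[0.4,[-0.05,-0.1,6.7],0],[0.4,[-0.05,-0.1,6.7],0],[-1,[-0.05,-0.1,6.7],0],[-1,[-0.05,-0.1,6.7],0],[-1,[-0.05,-0.1,6.7],0],[-1,[-0.05,-0.1,6.7],0],[-1,[-0.05,-0.1,6.7],0],[-1,[-0.05,-0.1,6.7],0],[-1,[-0.05,-0.1,6.7],0]]' 20
```

```text
clock: 2.95
eef_pos: [478.4, 16.6, 32.7]
eef_rot: [-3.142, 0.0, -3.058]
wrist_force: [-0.7, 1.1, 5.0]
finger_gap: 27.5
finger_force: 20.0
```

```bash
python3 -m creep '[[-1,[0,0,-3],0],[-1,[0,0,-6],0],[-1,[0,0,-8],0],[-1,[-0.7,-4,-8],0],[-1,[-1.6,-8,-8],0],[-1,[-2.4,-12,-8],0],[-1,[-2.8,-14.5,-8],0],[-1,[-2.8,-15.2,-8],0],[-1,[-2.8,-15.2,-8],0],[-1,[-2.8,-15.2,-8],0],[-1,[-2.8,-15.2,-8],0],[-1,[-2.8,-15.2,-8],0]]' 20
python3 - <<'E'
from h import *
st=manip.read_state();print(st['eef_pos'],abs(st['qd']).max())
p=manip.camera_params("wrist");im=manip.camera("wrist")[:,:,::-1]
t=manip.camera("top")[:,:,::-1];s=manip.camera("scene")[:,:,::-1]
print(proj(p,[518.8,-132.8,62]))
for n,i in zip("wts",(im,t,s)):cv2.imwrite(f"pics/{n}3.png",i)
u,v=proj(p,[518.8,-132.8,85]).astype(int)
a=cv2.resize(im[v-60:v+60,u-60:u+60],(400,400),interpolation=cv2.INTER_CUBIC)
q=manip.camera_params("scene");u,v=proj(q,[518.8,-132.8,85]).astype(int)
b=cv2.resize(s[v-40:v+40,u-40:u+40],(400,400),interpolation=cv2.INTER_CUBIC)
cv2.imwrite("pics/z3.png",np.hstack([a,b]))
print(proj(p,[518.8,-132.8,85]),proj(q,[518.8,-132.8,85]))
E
```

```text
clock: 4.15
eef_pos: [518.8, -131.6, 112.6]
eef_rot: [3.142, 0.0, -3.056]
wrist_force: [-0.2, -1.1, -1.7]
finger_gap: 27.7
finger_force: 20.0
[ 518.83720043 -131.62073196  112.55699924] 0.006037946073644881
[316.5378213  223.14728148]
[316.52573339 234.81627238] [319.78543053 253.30122572]
```

View pics/z3.png

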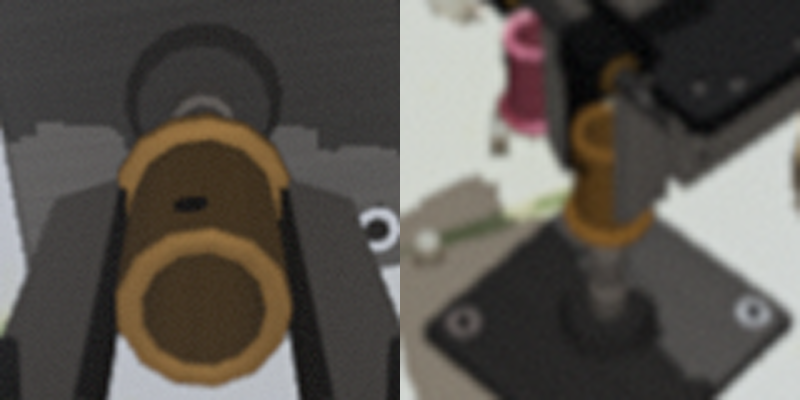

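The wrist crop shows the sleeve coaxial with the boss and stud (columns within 1 crop px). The scene crop shows the flange directly above the stud, so I lower it gently.

```bash
python3 -m creep '[[-1,[0,-0.1,1.0],0],[-1,[0,-0.1,1.4],0],[-1,[0,-0.1,1.7],0],[-1,[0,-0.1,2.0],0],[-1,[0,-0.1,2.3],0],[-1,[0,-0.1,2.3],0],[-1,[0,-0.1,2.3],0]]'
```

```text
clock: 5.0
eef_pos: [518.8, -133.4, 89.3]
eef_rot: [3.141, -0.0, -3.058]
wrist_force: [0.4, 1.5, -1.8]
finger_gap: 27.4
finger_force: 20.0
```

```bash
python3 -m creep '[[-1,[0,0.05,0.8],0],[-1,[0,0.05,1.6],0],[-1,[0,0.05,2.4],0],[-1,[0,0.05,3.0],0],[-1,[0,0.05,3.2],0],[-1,[0,0.05,3.3],0],[-1,[0,0.05,3.4],0],[-1,[0,0.05,3.4],0],[-1,[0,0.05,3.4],0]]'
```

```text
clock: 5.9
eef_pos: [519.0, -133.1, 55.7]
eef_rot: [-3.141, 0.0, -3.058]
wrist_force: [0.3, -0.1, -1.1]
finger_gap: 27.6
finger_force: 20.0
```

```bash
python3 -m creep '[[-1,[0,0,0.05],0],[-1,[0,0,0.1],0],[-1,[0,0,0.1],0],[-1,[0,0,0.15],0],[-1,[0,0,0.15],0],[-1,[0,0,0.15],0]]'
```

```text
clock: 6.5
eef_pos: [519.1, -133.1, 54.7]
eef_rot: [-3.141, 0.001, -3.058]
wrist_force: [-3.5, 0.7, 8.6]
finger_gap: 27.4
finger_force: 20.0
```

Upward reaction of 8.6 N exactly at the shoulder height (flange at 22 mm): the sleeve is seated. Moves here can't tilt the tool, so I draw it off and use the stud tip lightly to swivel the sleeve about 40° between the pads.

```bash
python3 -m creep '[[-1,[0,0,-1],0],[-1,[0,0,-2.5],0],[-1,[0,0,-4],0],[-1,[0,0,-5],0],[-1,[0,0,-5],0],[-1,[0,0,-5],0],[-1,[0,0,-4.5],0],[-1,[0,0,-4.0],0],[-1,[0,0,-3.55],0],[-1,[0,0,-3.55],0],[-1,[0,0,-3.55],0]]' 12
python3 -m creep '[[-1,[0.4,0,0.05],0],[-1,[0.8,0,0.22],0],[-1,[1.1,0,0.38],0],[-1,[1.38,0,0.55],0],[-1,[1.38,0,0.55],0]]' 12
```

```text
clock: 7.6
eef_pos: [518.9, -133.0, 89.2]
eef_rot: [3.141, -0.0, -3.058]
wrist_force: [0.5, -0.7, -1.3]
finger_gap: 27.3
finger_force: 12.0
clock: 8.1
eef_pos: [505.0, -134.0, 84.1]
eef_rot: [3.141, 0.001, -3.058]
wrist_force: [1.6, 4.0, -0.2]
finger_gap: 26.9
finger_force: 12.0
```

```bash
python3 -m creep '[[-1,[0.25,0,0.2],0],[-1,[0.53,0,0.43],0],[-1,[0.8,0,0.7],0],[-1,[0.97,0,0.94],0],[-1,[1.05,0,1.05],0],[-1,[1.05,0,1.05],0]]' 12
python3 - <<'E'
from h import *
p=manip.camera_params("wrist");im=manip.camera("wrist")[:,:,::-1];s=manip.camera("scene")[:,:,::-1]
q=manip.camera_params("scene");X=manip.read_state()['eef_pos'];print(X)
u,v=proj(p,X).astype(int);a=cv2.resize(im[v-60:v+60,u-60:u+60],(400,400),interpolation=cv2.INTER_CUBIC)
u,v=proj(q,X).astype(int);b=cv2.resize(s[v-40:v+40,u-40:u+40],(400,400),interpolation=cv2.INTER_CUBIC)
cv2.imwrite("pics/z4.png",np.hstack([a,b]))
E
```

```text
clock: 8.7
eef_pos: [495.0, -135.2, 74.4]
eef_rot: [-3.141, 0.001, -3.058]
wrist_force: [-0.8, 5.0, 13.3]
finger_gap: 26.8
finger_force: 12.0
[ 495.03615084 -135.19924813   74.36078334]
```

View pics/z4.png

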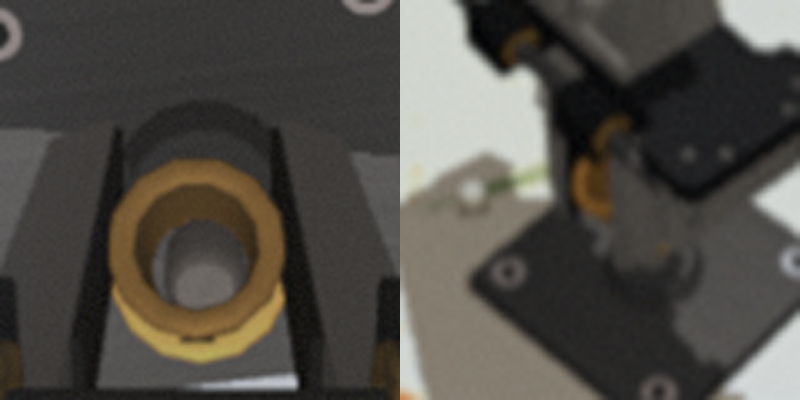

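The wrist crop shows the sleeve tilted in the grip with the stud tip still inside the bore. Next I lift straight off, grip harder and go to a viewing point short of the camera.

```bash
python3 -m creep '[[-1,[0,0,-0.3],0],[-1,[0,0,-1],0],[-1,[0,0,-3],0],[-1,[0,0,-7],0],[-1,[0,0,-11],0],[-1,[-2,2,-14],0],[-1,[-4,4,-17],0],[-1,[-6,7,-17.5],0],[-1,[-7.2,8.2,-17.5],0],[-1,[-7.2,8.2,-17.5],0],[-1,[-7.2,8.2,-17.5],0],[-1,[-7.2,8.2,-17.5],0]]' 30
python3 - <<'E'
from h import *
st=manip.read_state();X=st['eef_pos'];print(X,abs(st['qd']).max())
P={};
for n in["wrist","top","scene"]:
    P[n]=manip.camera_params(n);im=manip.camera(n)[:,:,::-1];cv2.imwrite(f"pics/{n}5.png",im)
    if n=="wrist":w=im
    if n=="scene":s=im
np.save("p5.npy",P,allow_pickle=True)
q=P["scene"];u,v=proj(q,X).astype(int);print(u,v)
b=cv2.resize(s[v-40:v+40,u-40:u+40],(500,500),interpolation=cv2.INTER_CUBIC)
p=P["wrist"];print(proj(p,X),proj(p,[783,-36,108]))
u,v=proj(p,X).astype(int);a=cv2.resize(w[v-75:v+75,u-75:u+15],(300,500))if 0 else cv2.resize(w[0:400,170:470],(300,400))
cv2.imwrite("pics/z5.png",np.hstack([b,np.vstack([a,np.zeros((100,300,3),np.uint8)])]))
E
```

```text
clock: 10.0
eef_pos: [558.9, -48.3, 247.9]
eef_rot: [-3.142, -0.001, -3.059]
wrist_force: [0.8, -0.2, -0.9]
finger_gap: 26.6
finger_force: 30.0
[558.93582115 -48.33593777 247.85964643] 0.0059099640254018735
310 157
[318.57869214 252.82003424] [312.472664   376.73067861]
```

View pics/z5.png

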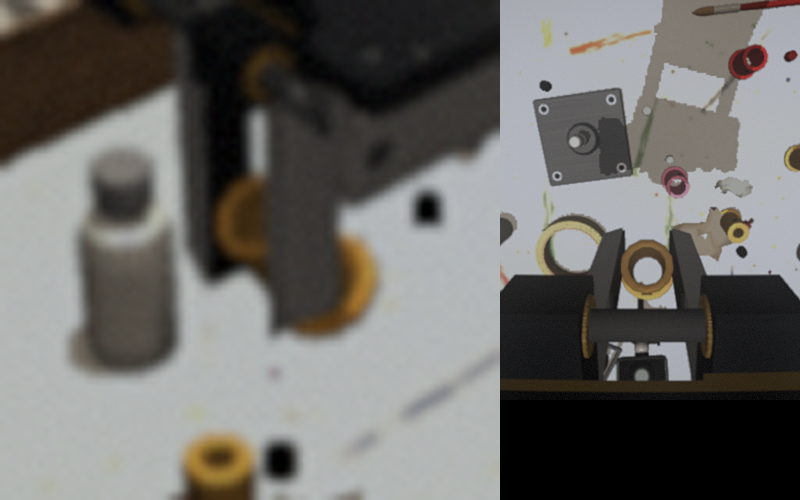

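The sleeve is held tilted with the flange toward the camera, and the wrist view shows the lens at (312,375), against a prediction of (312.5,376.7). To measure the tilt I turn the tool so that the scene camera sees the flange face.

```bash
python3 -m creep '[[-1,[0,0,0],1.7],[-1,[0,0,0],3.4],[-1,[0,0,0],5.1],[-1,[0,0,0],6.8],[-1,[0,0,0],8.5],[-1,[0,0,0],10.2],[-1,[0,0,0],11.9],[-1,[0,0,0],13.6],[-1,[0,0,0],15.3],[-1,[0,0,0],17],[-1,[0,0,0],18],[-1,[0,0,0],18]]'
python3 - <<'E'
from h import *
st=manip.read_state();X=st['eef_pos'];print(X,st['eef_rot'],st['joints'][5])
q=manip.camera_params("scene");s=manip.camera("scene")[:,:,::-1];cv2.imwrite("pics/scene6.png",s)
P={'w':manip.camera_params("wrist"),'pos':X,'rot':st['eef_rot']};w=manip.camera("wrist")[:,:,::-1];cv2.imwrite("pics/wrist6.png",w);np.save("p6.npy",P,allow_pickle=True)
u,v=proj(q,X).astype(int);print("scene org",u-30,v-30)
b=cv2.resize(s[v-30:v+30,u-30:u+30],(400,400),interpolation=cv2.INTER_CUBIC)
u,v=proj(P['w'],X).astype(int);print("wrist org",u-40,v-30)
a=cv2.resize(w[v-30:v+50,u-40:u+40],(400,400),interpolation=cv2.INTER_CUBIC)
c=cv2.imread("pics/wrist5.png")[340:390,280:345];c=cv2.resize(c,None,fx=4,fy=4,interpolation=cv2.INTER_CUBIC)
t=cv2.imread("pics/top0.png")[100:140,310:365];t=cv2.resize(t,None,fx=5,fy=5,interpolation=cv2.INTER_CUBIC)
o=np.zeros((600,800,3),np.uint8);o[:400,:400]=b;o[:400,400:]=a;o[400:600,:260]=c;o[400:600,400:675]=t
cv2.imwrite("pics/z6.png",o)
E
```

```text
clock: 11.35
eef_pos: [559.4, -47.7, 248.5]
eef_rot: [-3.142, 0.0, 1.653]
wrist_force: [1.1, -0.1, -1.4]
finger_gap: 26.7
finger_force: 30.0
[559.37764336 -47.72637956 248.47374175] [-3.14153935e+00  1.68896995e-05  1.65291086e+00] -0.23244975938851511
scene org 280 127
wrist org 277 220
```

View pics/z6.png

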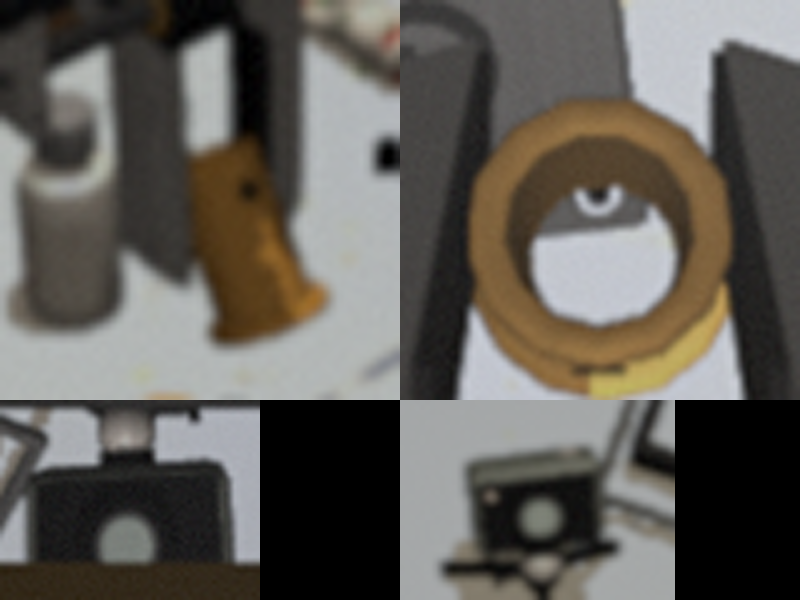

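The scene crop now shows the sleeve nearly side-on: plain end centred at crop (225,150), flange face at (269,320). In the wrist crop the near ring centre is at (601,227) and the far bore centre at about (603,257). The camera head's top edge is visible in both lower crops.

```bash
python3 - <<'E'
from h import *
P=np.load("p6.npy",allow_pickle=True).item();q=manip.camera_params("scene");w=P['w']
W=lambda x,y:(w,(277-.4+(x-400)/5,220-.4+y/5)); S=lambda x,y:(q,(280-.4+x/6.667,127-.4+y/6.667))
n=tri([W(601,227),S(225,150)]);f=tri([W(603,257),S(269,320)]);v=n[0]-f[0];print(n,f,np.linalg.norm(v))
Rt=R.from_euler('xyz',P['rot']).as_matrix()
a=Rt.T@(v/np.linalg.norm(v));print("axis in tool",a.round(3),"tilt",np.degrees(np.arctan2(a[0],-a[2])))
print("near,far in tool",(Rt.T@(n[0]-P['pos'])).round(1),(Rt.T@(f[0]-P['pos'])).round(1))
# depth from far ray with length 50, from near point & scene-free: intersect
o,d=ray(*W(603,257));c=o-n[0];b=c@d;r=b*b-(c@c-2500);print([np.degrees(np.arctan2(*( (Rt.T@-(o+d*t-n[0]))[[0]].tolist()+[-(Rt.T@-(o+d*t-n[0]))[2]]))) for t in(-b-r**.5,-b+r**.5)])
# near point from text-constraint: perspective sizes
# scene vertical-plane tilt: rays through both scene points intersect tool xz-plane
pts=[]
for x,y in((225,150),(269,320)):
    o,d=ray(*S(x,y));nn=Rt[:,1];t=((P['pos']-o)@nn)/(d@nn);pts.append(Rt.T@(o+d*t-P['pos']))
v=pts[0]-pts[1];print(np.array(pts).round(1),np.linalg.norm(v),np.degrees(np.arctan2(v[0],-v[2])))
# azimuth from camera head top edge, wrist5 crop and top0 crop
p5=np.load("p5.npy",allow_pickle=True).item()['wrist'];t=manip.camera_params("top")
lens=tri([(p5,(280-.4+127/4,340-.4+(540-400)/4)),(t,(310-.4+(541-400)/5,100-.4+(518-400)/5)),(q,(391.1,166.7))]);print("lens",lens)
for z in(125,135):
    for p,a,b in((p5,(280+40/4,340+70/4),(280+215/4,340+63/4)),(t,(310+70/5,100+66/5),(310+200/5,100+52/5)),(t,(310+72/5,100+90/5),(310+200/5,100+77/5)),(t,(310+80/5,100+157/5),(310+207/5,100+138/5))):
        v=plane(p,b,z)-plane(p,a,z);print(z,np.degrees(np.arctan2(v[1],v[0])).round(1),np.linalg.norm(v).round(1))
E
```

```text
(array([561.49413212, -49.14244   , 266.35943607]), [2.7, 2.7]) (array([561.56770721, -73.59643718, 223.70720411]), [0.2, 0.2]) 49.16519380826425
axis in tool [ 0.496  0.039 -0.868] tilt 29.74884633473959
near,far in tool [ -1.6   2.  -17.9] [-26.    0.1  24.8]
[np.float64(-154.11476746869508), np.float64(29.629194713172367)]
[[ -8.4  -0.  -24.1]
 [-26.3  -0.   24.5]] 51.71564108803235 20.237848103603174
lens (array([782.81819497, -36.82272533, 106.79333421]), [1.4, 0.4, 1.0])
125 97.6 48.2
125 -83.2 60.9
125 -83.5 59.8
125 -80.8 59.5
135 97.6 46.5
135 -83.2 60.4
135 -83.5 59.3
135 -80.8 59.0
```

The tilt is about 30°, which is the limit the stud can give inside the bore. For the last 10° I will push the flange's outer rim lightly against the side of the stud. The camera azimuth comes out near 186.5°, so I return above the stud at that yaw.

```bash
python3 -m creep '[[-1,[-1,-0.5,1],-1.7],[-1,[-2,-1,2],-3.4],[-1,[-3,-1.5,3],-5.1],[-1,[-4,-2,4],-6.8],[-1,[-5,-2.5,5],-8.5],[-1,[-6,-3,6],-10.2],[-1,[-7,-3.5,7],-11.9],[-1,[-8,-4,8],-13.6],[-1,[-8.15,-4,9],-15.3],[-1,[-8.15,-4,9.8],-17],[-1,[-8.15,-4,9.8],-18.4],[-1,[-8.15,-4,9.8],-18.4]]' 30
python3 -m creep '[[-1,[0,0,3],0],[-1,[0,0,5],0],[-1,[0,0,6.3],0],[-1,[0,0,6.4],0],[-1,[0,0,6.4],0]]' 12
```

```text
clock: 12.65
eef_pos: [526.4, -132.0, 150.3]
eef_rot: [3.142, -0.0, -3.019]
wrist_force: [-0.2, -0.8, -1.3]
finger_gap: 26.1
finger_force: 30.0
clock: 13.15
eef_pos: [526.9, -132.0, 87.0]
eef_rot: [-3.141, 0.001, -3.023]
wrist_force: [0.2, -0.2, -0.7]
finger_gap: 26.7
finger_force: 12.0
```

```bash
python3 -m creep '[[-1,[0.4,0,0.1],0],[-1,[0.7,0,0.1],0],[-1,[0.9,0,0.15],0],[-1,[1.1,0,0.2],0],[-1,[1.3,0,0.25],0],[-1,[1.5,0,0.25],0],[-1,[1.5,0,0.25],0],[-1,[1.5,0,0.25],0]]' 12
python3 - <<'E'
from h import *
st=manip.read_state();X=st['eef_pos'];print(X,st['eef_rot'])
w=manip.camera_params("wrist");im=manip.camera("wrist")[:,:,::-1];cv2.imwrite("pics/wrist7.png",im)
E
```

```text
clock: 13.95
eef_pos: [511.6, -133.7, 83.9]
eef_rot: [-3.142, -0.0, -3.023]
wrist_force: [2.1, -0.2, -0.9]
finger_gap: 26.6
finger_force: 12.0
[ 511.60100002 -133.71538398   83.93463243] [-3.14156292e+00 -1.34600072e-04 -3.02277118e+00]
```

```bash
python3 -m creep '[[-1,[-0.3,0,-0.5],0],[-1,[-0.5,0,-3],0],[-1,[-0.5,0,-7],0],[-1,[-0.5,0,-11],0],[-1,[-1,2,-14],0],[-1,[-3,4,-16.5],0],[-1,[-5,6,-16.5],0],[-1,[-5.8,8,-16.5],0],[-1,[-5.8,8,-16.5],0],[-1,[-5.8,8,-16.5],0],[-1,[-5.8,8,-16.5],0]]' 30
python3 - <<'E'
from h import *
st=manip.read_state();X=st['eef_pos'];P={'w':manip.camera_params("wrist"),'pos':X,'rot':st['eef_rot']}
im=manip.camera("wrist")[:,:,::-1];cv2.imwrite("pics/wrist8.png",im);np.save("p8.npy",P,allow_pickle=True)
cv2.imwrite("pics/scene8.png",manip.camera("scene")[:,:,::-1]);print(X,st['eef_rot'])
for n in(5,6,7,8):
    c=cv2.imread(f"pics/wrist{n}.png")[220:320,270:365];h=cv2.cvtColor(c,cv2.COLOR_BGR2HSV)
    m=cv2.inRange(h,(5,80,30),(35,255,255));m=cv2.morphologyEx(m,cv2.MORPH_OPEN,np.ones((2,2),np.uint8))
    k,l,s,ce=cv2.connectedComponentsWithStats(m);i=1+np.argmax(s[1:,4]);bl=(l==i).astype(np.uint8)
    cs,hi=cv2.findContours(bl,cv2.RETR_CCOMP,cv2.CHAIN_APPROX_NONE)
    o=[cv2.boundingRect(x) for x,y in zip(cs,hi[0]) if y[3]<0 and len(x)>30];hh=[cv2.boundingRect(x) for x,y in zip(cs,hi[0]) if y[3]>=0 and len(x)>20]
    print(n,"outer",o,"hole",hh)
    col=c[:,46:49].mean(1).round(0).astype(int);print([int(v) for v in col.max(1)])
E
```

```text
clock: 15.1
eef_pos: [559.4, -48.1, 248.9]
eef_rot: [-3.141, -0.0, -3.023]
wrist_force: [1.1, -0.4, -1.3]
finger_gap: 26.3
finger_force: 30.0
[559.44547588 -48.07578903 248.93714183] [-3.14148791e+00 -4.96174526e-04 -3.02331919e+00]
5 outer [(21, 22, 54, 59)] hole [(32, 36, 33, 32)]
[187, 187, 188, 188, 188, 187, 188, 187, 188, 188, 188, 188, 188, 188, 187, 188, 188, 191, 181, 140, 105, 104, 112, 120, 127, 132, 126, 97, 79, 79, 80, 81, 80, 79, 78, 77, 92, 133, 183, 190, 187, 186, 186, 186, 186, 186, 186, 186, 186, 186, 186, 185, 186, 185, 185, 186, 186, 184, 185, 185, 185, 185, 186, 180, 144, 98, 101, 108, 116, 126, 135, 138, 125, 96, 109, 152, 171, 175, 172, 163, 155, 149, 141, 133, 127, 125, 128, 124, 90, 48, 33, 37, 38, 39, 40, 41, 44, 43, 44, 45]
6 outer [(21, 21, 54, 60)] hole [(32, 36, 34, 32)]
[100, 100, 100, 101, 100, 101, 99, 101, 100, 98, 99, 98, 99, 97, 98, 99, 97, 98, 95, 92, 105, 117, 124, 133, 141, 148, 140, 104, 85, 85, 85, 86, 85, 86, 84, 84, 83, 78, 61, 72, 119, 172, 171, 111, 93, 113, 168, 202, 207, 206, 206, 205, 205, 207, 205, 206, 206, 206, 206, 207, 206, 206, 20
[... 473 characters left out ...]
8, 87, 88, 84, 81, 92, 104, 108, 115, 120, 129, 137, 131, 110, 90, 69, 43, 74, 124, 148, 151, 148, 147, 152, 166, 179, 181, 185, 178, 128, 63, 30, 36, 37, 41, 42, 45, 44, 48, 45, 47]
8 outer [(20, 22, 56, 69)] hole [(33, 47, 30, 20)]
[188, 189, 189, 189, 189, 190, 190, 188, 189, 190, 190, 189, 189, 189, 189, 190, 189, 190, 191, 177, 137, 106, 106, 110, 117, 126, 123, 100, 88, 87, 87, 87, 87, 88, 87, 87, 86, 86, 86, 86, 86, 86, 85, 85, 84, 87, 103, 140, 183, 191, 188, 187, 187, 187, 187, 187, 187, 186, 186, 186, 186, 188, 186, 158, 113, 98, 103, 107, 116, 122, 130, 127, 109, 88, 64, 38, 61, 112, 139, 143, 138, 139, 146, 161, 169, 171, 174, 168, 120, 59, 30, 32, 35, 39, 40, 42, 42, 43, 45, 44]
```

```bash
cat > tilt.py <<'E'
from h import *
def tilt(P,cx,nr,ft):
    w=P['w'];Rt=R.from_euler('xyz',P['rot']).as_matrix()
    o,d=ray(w,(cx,nr));zc=R.from_euler('xyz',w['attitude']).as_matrix()[:,2]
    N=o+d*161/(d@zc); th=np.radians(35)
    for _ in range(10):
        # iterate: topmost (toward +tool x) point of far bore rim = N-50a+9.5p must lie on ray of row ft
        o2,d2=ray(w,(cx,ft));n=np.cross(d2,Rt[:,1])
        g=lambda t:(N+Rt@(-50*np.array([np.sin(t),0,-np.cos(t)])+9.5*np.array([np.cos(t),0,np.sin(t)]))-o2)@n
        th-=g(th)/((g(th+1e-4)-g(th))/1e-4)
    Nt=Rt.T@(N-P['pos']);a=np.array([np.sin(th),0,-np.cos(th)])
    return np.degrees(th),Nt,Nt-50*a
E
python3 - <<'E'
from tilt import *
for n,ft in((6,256.8),(8,267)):
    P=np.load(f"p{n}.npy",allow_pickle=True).item()
    for e in(-.7,0,.7): t,N,F=tilt(P,317.2,265.7,ft+e);print(n,round(t,1),N.round(1),F.round(1))
E
```

```text
6 30.5 [ -0.2  -0.2 -18.3] [-25.6  -0.2  24.8]
6 31.0 [ -0.2  -0.2 -18.3] [-26.   -0.2  24.6]
6 31.5 [ -0.2  -0.2 -18.3] [-26.4  -0.2  24.3]
8 38.0 [  1.2  -0.8 -18.2] [-29.6  -0.8  21.2]
8 38.5 [  1.2  -0.8 -18.2] [-29.9  -0.8  20.9]
8 39.0 [  1.2  -0.8 -18.2] [-30.3  -0.8  20.6]
```

```bash
python3 - <<'E'
from h import *
t=manip.camera_params("top")
for n,P in((5,np.load("p5.npy",allow_pickle=True).item()['wrist']),(8,np.load("p8.npy",allow_pickle=True).item()['w'])):
    g=cv2.cvtColor(cv2.imread(f"pics/wrist{n}.png"),cv2.COLOR_BGR2GRAY).astype(float)
    c0=proj(P,[783,-36.5,109]);print(n,"pred lens",c0.round(1))
    E=[]
    for c in list(range(int(c0[0])-19,int(c0[0])-9))+list(range(int(c0[0])+10,int(c0[0])+20)):
        col=g[345:372,c];d=np.diff(col);i=int(np.argmin(d[:20]))
        E.append((c,345.5+i+ (0 if not 0<i<len(d)-1 else .5*(d[i-1]-d[i+1])/(d[i-1]-2*d[i]+d[i+1]+1e-9))))
    E=np.array(E);k=np.polyfit(*E.T,1);r=E[:,1]-np.polyval(k,E[:,0]);ok=abs(r)<1;k=np.polyfit(*E[ok].T,1)
    a,b=[plane(P,(c,np.polyval(k,c)),130) for c in(c0[0]-20,c0[0]+20)];v=b-a
    print("edge n",ok.sum(),"az of view",(np.degrees(np.arctan2(v[1],v[0]))+90)%360)
    x,y=c0.astype(int);cr=(g[y-12:y+8,x-13:x+14]);m=((cr>85)&(cr<190)).astype(np.uint8)
    kk,l,s,ce=cv2.connectedComponentsWithStats(m);print([(s[i].tolist(),(ce[i]+[x-13,y-12]).round(1).tolist()) for i in range(1,kk) if s[i,4]>25])
# top0 edge
g=cv2.cvtColor(cv2.imread("pics/top0.png"),cv2.COLOR_BGR2GRAY).astype(float);E=[]
for c in range(326,350):
    d=np.diff(g[104:116,c]);i=int(np.argmin(d));E.append((c,104.5+i+(.5*(d[i-1]-d[i+1])/(d[i-1]-2*d[i]+d[i+1]) if 0<i<len(d)-1 else 0)))
E=np.array(E);k=np.polyfit(*E.T,1);r=E[:,1]-np.polyval(k,E[:,0]);ok=abs(r)<1;k=np.polyfit(*E[ok].T,1)
v=plane(t,(350,np.polyval(k,350)),125)-plane(t,(326,np.polyval(k,326)),125);print("top",ok.sum(),(np.degrees(np.arctan2(v[1],v[0]))+270)%360)
E
```

```text
5 pred lens [312.  377.4]
edge n 20 az of view 188.11645487883965
[([6, 4, 14, 12, 133], [311.3, 375.0])]
8 pred lens [305.2 375.9]
edge n 20 az of view 188.12237519129226
[([6, 5, 14, 13, 147], [304.4, 374.2])]
top 8 188.42200190113408
```

```bash
python3 -m creep '[[-1,[-2,-0.4,0.1],-0.3],[-1,[-4.5,-0.9,0.2],-0.3],[-1,[-7,-1.3,0.3],-0.3],[-1,[-8.8,-1.6,0.35],-0.3],[-1,[-9.6,-1.75,0.35],-0.3],[-1,[-9.6,-1.75,0.35],-0.3],[-1,[-9.6,-1.75,0.35],-0.3],[-1,[-9.6,-1.75,0.35],-0.3],[-1,[-9.6,-1.75,0.35],-0.3],[-1,[-9.6,-1.75,0.35],-0.3]]' 30
python3 - <<'E'
from tilt import *
st=manip.read_state();P={'w':manip.camera_params("wrist"),'pos':st['eef_pos'],'rot':st['eef_rot']}
im=manip.camera("wrist")[:,:,::-1];g=im[220:320,316:319].mean(1).max(1).round(0).astype(int)
print(st['eef_pos'],st['eef_rot'],abs(st['qd']).max());print(g.tolist())
s=manip.camera("scene")[:,:,::-1];cv2.imwrite("pics/scene9.png",s)
# other objects undisturbed: compare brass blobs in scene with start
a=cv2.imread("pics/scene0.png")
for n,u,v in(("sl2",255,195),("sl3",305,197),("med",290,158),("tape",381,245),("needle",408,270),("pink",306,228),("red",232,238)):
    A=a[v-16:v+16,u-16:u+16].astype(int);B=s[v-16:v+16,u-16:u+16].astype(int);print(n,abs(A-B).mean().round(1),end=' ')
# scene check of flange: brass pixels near predicted
q=manip.camera_params("scene");t,N,F=tilt(P,317.2,265.7,267);Rt=R.from_euler('xyz',P['rot']).as_matrix()
print("\nF world",(P['pos']+Rt@F).round(1),"axis az",np.degrees(np.arctan2(Rt[1,0],Rt[0,0]))%360)
L=np.array([782,-36.8,109.5]);f=P['pos']+Rt@F-L;d=np.array([-.6364,-.0906,.766]);print("along",f@d,"off",np.linalg.norm(f-d*(f@d)))
E
```

```text
clock: 16.2
eef_pos: [656.9, -53.3, 245.8]
eef_rot: [-3.141, 0.0, -2.997]
wrist_force: [1.1, -0.5, -0.8]
finger_gap: 26.2
finger_force: 30.0
[656.89835908 -53.34110474 245.8144922 ] [-3.14144008e+00  3.76836195e-04 -2.99656467e+00] 0.0053441361276365265
[63, 47, 47, 47, 45, 48, 48, 47, 49, 49, 46, 48, 48, 44, 45, 45, 43, 43, 44, 54, 80, 101, 109, 112, 118, 125, 125, 102, 89, 88, 89, 88, 88, 87, 88, 87, 88, 86, 87, 87, 88, 87, 86, 86, 86, 89, 89, 71, 42, 30, 31, 37, 47, 59, 76, 91, 107, 121, 132, 143, 154, 167, 169, 142, 100, 94, 104, 109, 117, 123, 131, 126, 109, 86, 66, 40, 70, 117, 140, 142, 140, 139, 148, 163, 172, 172, 175, 169, 122, 58, 30, 31, 34, 36, 37, 37, 40, 41, 40, 44]
sl2 8.9 sl3 9.0 med 8.3 tape 8.3 needle 7.7 pink 32.4 red 25.5 
F world [686.6 -49.8 224.9] axis az 188.3094913972131
along 150.29801610749297 off 0.7486692280345616
```

```bash
python3 -c "
from cell import manip
print(manip.sign_off())"
```

```text
the job is handed in; nothing more can be done
None
```

The job is handed in: the wide-bore sleeve seated on the stud, came off again, and is held about 150 mm from the lens with its flange facing it, measured about 1.5° from square; the two sleeves that do not fit were never touched.

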